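# Make room in the divided crate and load two canisters upright

### The job

Finish packing the blue divided crate: the two sliding partitions have crept outwards, so push them back towards the canister in the middle until both end cells are wide enough, then put the two loose canisters, the standing one and the one lying on its side, one in each end cell. Every canister must end upright, lid up, on the crate's floor; lower them in, do not drop them. Leave the middle canister standing in its cell, and do not shift the tape roll, calculator or mouse.

Things in the scene. Friction and masses are not known exactly. Their poses are not given: they have to be found in the camera images.
- crate: blue plastic crate, fixed to the desk, open on top, 78 mm (its x) by 222 mm (its y) and 70 mm high; walls and floor 6 mm thick. Origin: centre of its underside. Inside, 66 mm by 210 mm, in one row along y: end cell, middle cell, end cell, separated by two sliding partitions. With both partitions in their even place each cell is 66 by 66 mm and the end cells' centres lie at y = +72 and -72 mm
- tab_left (a point): centre of the upright tab (30 mm along the crate's x, 6 mm thick along y, from 64 to 104 mm above the desk; this point 90 mm) on the sliding partition on the crate's +y side. The partition below it fills the cell width, from 6 to 66 mm above the desk, 6 mm thick; it stays where it is pushed (about 3 N to slide)
- tab_right (a point): centre of the upright tab (30 mm along the crate's x, 6 mm thick along y, from 64 to 104 mm above the desk; this point 90 mm) on the sliding partition on the crate's -y side. The partition below it fills the cell width, from 6 to 66 mm above the desk, 6 mm thick; it stays where it is pushed (about 3 N to slide)
- slide_left (a joint): position of that partition along the crate (m): 0 = its even place, 36 mm from the crate's centre along +y; grows outwards, towards the crate's +y end, which narrows the end cell (end cell width = 66 mm minus this); travels from -5 to +24 mm
- slide_right (a joint): position of that partition along the crate (m): 0 = its even place, 36 mm from the crate's centre along -y; grows outwards, towards the crate's -y end, which narrows the end cell (end cell width = 66 mm minus this); travels from -5 to +24 mm
- can_standing: closed round canister, black with a paper band and a plain metal screw lid, diameter 56 mm all the way up, 120 mm tall, about 0.3 kg (varies). Origin: centre of its bottom; z axis: from the bottom to the lid. Stands loose on the desk
- can_lying: closed round canister, black with a paper band and a plain metal screw lid, diameter 56 mm all the way up, 120 mm tall, about 0.3 kg (varies). Origin: centre of its bottom; z axis: from the bottom to the lid. Lies on its side on the desk (it can roll); its z axis is level
- can_packed: closed round canister, black with a paper band and a plain metal screw lid, diameter 56 mm all the way up, 120 mm tall, about 0.3 kg (varies). Origin: centre of its bottom; z axis: from the bottom to the lid. Already stands in the crate's middle cell
- tape: roll of packing tape lying flat, outer diameter 90 mm, 45 mm high; origin: centre of underside; bystander
- calculator: desk calculator 120 x 75 x 16 mm; origin: centre of underside; bystander
- mouse: computer mouse 100 x 58 x 26 mm; origin: centre of underside; bystander

How it is judged:
At the end, for the whole second after the job is handed in: Each end cell holds one loose canister (55 to 90 mm from the crate's centre along y) and the middle cell the third (within 30 mm), all within 12 mm of the crate's middle line, lid up and upright within 0.1 rad, bottom under 11 mm above the crate's underside, at rest (((y of can_standing in the frame of crate between 0.055 and 0.09 m and x of can_standing in the frame of crate between -0.012 and 0.012 m and z of each of can_standing, can_lying in the frame of crate below 0.011 m and angle between each of can_standing, can_lying's own z axis and vertical below 0.1 rad and linear speed of each of can_standing, can_lying below 0.02 m/s and y of can_lying in the frame of crate between -0.09 and -0.055 m and x of can_lying in the frame of crate between -0.012 and 0.012 m) or (y of can_standing in the frame of crate between -0.09 and -0.055 m and x of can_standing in the frame of crate between -0.012 and 0.012 m and z of each of can_standing, can_lying in the frame of crate below 0.011 m and angle between each of can_standing, can_lying's own z axis and vertical below 0.1 rad and linear speed of each of can_standing, can_lying below 0.02 m/s and y of can_lying in the frame of crate between 0.055 and 0.09 m and x of can_lying in the frame of crate between -0.012 and 0.012 m)) and y of can_packed in the frame of crate between -0.03 and 0.03 m and x of can_packed in the frame of crate between -0.012 and 0.012 m and z of can_packed in the frame of crate below 0.011 m and angle between can_packed's own z axis and vertical below 0.1 rad and linear speed of can_packed below 0.02 m/s); the robot touches nothing.
It fails at once if a canister drops into the crate (falls faster than 0.6 m/s there) instead of being lowered (z of can_standing in the frame of crate below 0.065 m and x of can_standing in the frame of crate between -0.05 and 0.05 m and y of can_standing in the frame of crate between -0.12 and 0.12 m and linear speed of can_standing above 0.6 m/s).
It fails at once if a canister drops into the crate (falls faster than 0.6 m/s there) instead of being lowered (z of can_lying in the frame of crate below 0.065 m and x of can_lying in the frame of crate between -0.05 and 0.05 m and y of can_lying in the frame of crate between -0.12 and 0.12 m and linear speed of can_lying above 0.6 m/s).
It fails at once if the middle canister is tipped by more than 0.4 rad or lifted out (angle between can_packed's own z axis and vertical above 0.4 rad or z of can_packed in the frame of crate above 0.04 m).
It fails at once if the tape roll, calculator or mouse is shifted by more than 25 mm (distance of any of tape, calculator, mouse from where it was at the start of the episode above 0.025 m).
It also fails if it takes over 72 s, if anything falls off the work surface, if the arm or the gripper's body presses on something with over 40 N, if the wrist force passes 120 N, or if a joint passes its speed limit or range.

### The arm

A 6-joint arm with a two-finger parallel gripper is mounted at the origin on the work surface. World frame = base frame: x ahead of the robot, y to its left, z up, the work surface at z = 0. Lengths are in m, angles in rad, forces in N, time in s.
With the tool pointing down it reaches from about 0.275 to 0.975 m from the base axis. Payload 8.4 kg.
Tool frame: the origin (TCP) lies at the very end of the fingers, on their centre line; the grasp point (between the pads) lies 19 mm behind it (robot.tcp_to_grasp is the distance from the TCP to the grasp point, in m); z points along the fingers, y is the line along which they close (so a half turn about z gives the same grasp; the last joint's range is limited). The gripper opens to 92 mm and grips with 3 to 60 N. Pads are 20 mm wide; open, the fingers measure 128 mm over their backs; the gripper's body (75 mm by 189 mm) begins 69 mm behind the grasp point.
Start: joints at [-1.185, 0.353, 1.633, -0, 1.155, -0.002], TCP at [0.236, -0.579, 0.215] pointing down, gripper open.
Joint ranges: [-2.63, 2.63], [-0.92, 2.1], [0.06, 2.66], [-1.3, 4.44], [0, 2.69], [-3.02, 3.02]. Speed limits (rad/s): [2.22, 2.22, 2.79, 3.14, 3.14, 3.14].

### API

Orientations are given as a unit quaternion [x, y, z, w].
In Python, from rig import robot, read_camera, job gives the robot as it stands.
- The arm moves only by the tool jog_arm, never from a script. Its argument "plan" is a list of rows, each a list of 3 entries, a list of its own where there are three numbers: the shift along the tool's x, y, z in cm, then the turn, a rotation vector about the tool's x, y, z in rad, then the opening, from 0 (shut) to 1 (fully open). A call has 1 to 12 rows; each row is the pose to reach, as a shift and turn from the pose commanded when the call began, along the tool's axes at that moment; what a row does not reach only later rows make up. A row lasts 1/8 s, in which the tool goes at most 62.5 mm and 10.7 degrees, less where a joint would pass 70% of its speed; a pose out of reach is approached as far as the arm can. A call with a gripper value outside its range is refused whole. The fingers move at their own pace and stop on an object; "squeeze" is the grip in N (left out, the last holds). Time passes only in rows, so rows that repeat a pose let the fingers close. It gives the time, the measured TCP pose, the force, the opening and the grip force at its end, in the units of the state.
- robot.sense(): the state, without advancing time (a new reading comes with each control period).
- read_camera(name): name is "scene" or "top" or "wrist"; returns a dict with "pixels" (420x560x3 uint8, red, green, blue), "z_map" (420x560 float32, m along the optical axis (not along the pixel's ray), 0 where there is no reading), "intrinsics" (3x3 intrinsics, pixels), "rvec" (rotation vector, rad) and "tvec" (3), from world to camera coordinates, as OpenCV has them. Camera axes: x right, y down, z forward; pixel columns grow to the right and rows downward; lengths in m; the calibration is good to about 2 mm. A picture is of the moment at which its call begins.
- job.finish_job(): hands the job in; it is judged then, once.
The state is a dict: "t": time; "joint_pos": joint angles; "joint_velocities": joint speeds; "effort": joint torques, N m; "tool_pos": TCP position; "tool_rot": TCP orientation; "ft_force": force on the tool from outside, world axes, zero at the start; "torque": the same for the moment, N m; "gripper_width": finger opening in m; "grip_force": force on a finger pad.
Only numpy, scipy, OpenCV 4.12 (cv2) and the standard library are available. Lean on these libraries where they do the work, as an engineer would, in place of code of your own. Each camera call takes 0.05 s, during which the arm holds its last target. There are 200 camera calls.

## Working session

There is one attempt and no reset: what is moved stays moved. The work goes in short steps, Python scripts to look and compute and a tool call to move; the robot and the scene stay as the last step left them, time stands still between calls to the robot, and variables do not carry over. Pictures are saved under pics/ and viewed, at most 10 in all, crops included, and the job is handed in when it is done.

Besides the shell and the picture viewer there is one more tool, called after ">>>" by a JSON object that holds its "op" and its "data", one argument or row to a line. jog_arm: Moves the arm, as the interface text tells. Its arguments: {"type":"object","properties":{"plan":{"type":"array"},"squeeze":{"type":"number"}},"required":["plan"]}

```bash
mkdir -p pics; ls; cat > h.py <<'E'
import numpy as np, cv2
from rig import robot, read_camera, job
def cloud(c):
    K=c["intrinsics"];R,_=cv2.Rodrigues(np.array(c["rvec"],float));t=np.array(c["tvec"],float)
    z=c["z_map"];v,u=np.mgrid[:z.shape[0],:z.shape[1]]
    P=np.stack([(u-K[0][2])/K[0][0]*z,(v-K[1][2])/K[1][1]*z,z],-1)
    W=(P-t.reshape(3))@R
    W[z<=0]=np.nan
    return W
E
python3 - <<'E'
from h import *
s=robot.sense();print(s["tool_pos"],s["tool_rot"],s["gripper_width"],s["t"])
for n in("top","scene"):
    c=read_camera(n);np.savez("%s0.npz"%n,**c)
    cv2.imwrite("pics/%s0.png"%n,c["pixels"][:,:,::-1])
E
```

```text
pics
[ 0.23617684 -0.57815253  0.21389007] [ 9.81258111e-01  1.92696880e-01 -1.15777398e-04 -6.47056981e-04] 0.0920490827944125 0.0
```

View pics/top0.png

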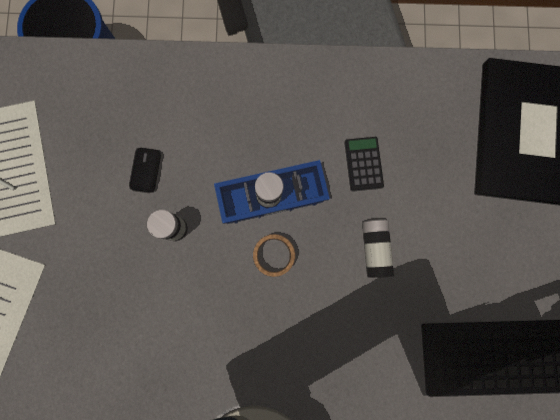

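View pics/scene0.png

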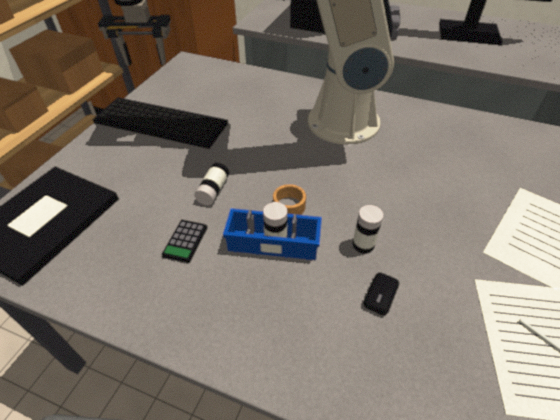

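The top view shows the crate at about (271,192), the packed lid at (269,187), the tabs near (249,194) and (298,185), and the standing can's lid at (163,224). The lying can is at (377,248), the tape at (274,255), the calculator at (364,163) and the mouse at (146,170). Next I'll measure these from the depth map.

```bash
python3 - <<'E'
from h import *
c=dict(np.load("top0.npz"));W=cloud(c);I=c["pixels"].astype(int)
v,u=np.mgrid[:420,:560]
def reg(u0,u1,v0,v1,m): return W[(u>=u0)&(u<=u1)&(v>=v0)&(v<=v1)&m&np.isfinite(W[...,2])]
z=W[...,2]
def rect(p):
    r=cv2.minAreaRect((p[:,:2]*1000).astype(np.float32));return [np.round(x,1) for x in (r[0],r[1],r[2])],len(p),np.round(np.median(p[:,2]),4)
print("desk z",np.nanmedian(z[290:330,100:200]))
blue=(I[...,2]>1.6*I[...,0])&(I[...,2]>60)
print("crate rim",rect(reg(205,340,150,230,blue&(abs(z-.07)<.006))))
for n,b in dict(stand=(140,190,200,245),packed=(250,288,165,212)).items():
    p=reg(*b,z>.1);p=p[p[:,2]>np.nanmax(p[:,2])-.01]
    cc,r=cv2.minEnclosingCircle((p[:,:2]*1000).astype(np.float32));print(n,cc,r,np.median(p[:,2]),p[:,:2].mean(0))
print("tabs L",rect(reg(238,256,175,212,(z>.085)&(z<.112))))
print("tabs R",rect(reg(288,310,165,205,(z>.085)&(z<.112))))
p=reg(355,400,210,285,z>.035);print("lying top",rect(p))
p=reg(355,400,210,285,z>.01);print("lying all",rect(p))
print("tape",rect(reg(250,300,232,280,z>.035)))
print("calc",rect(reg(340,390,130,195,(z>.009)&(z<.03))));print("mouse",rect(reg(125,165,145,195,z>.012)))
# along-axis profile of lying can
for vv in range(216,282,4): print(vv,I[vv,377].tolist(),W[vv,377].round(4))
K=c["intrinsics"];R,_=cv2.Rodrigues(c["rvec"]);print("cam",-R.T@c["tvec"],K[0][0])
import cv2
im=c["pixels"][:,:,::-1];a=cv2.resize(im[150:235,205:345],None,fx=5,fy=5,interpolation=2)
s=np.load("scene0.npz")["pixels"][:,:,::-1];
cv2.imwrite("pics/crop.png",a)
E
```

```text
desk z 0.000517968694400376
crate rim ([array([576.2, -21.1]), array([ 86.4, 229.4]), np.float64(14.3)], 1306, np.float64(0.0704))
stand (497.25946044921875, 192.725341796875) 27.909069061279297 0.12047890730787063 [0.49701152 0.19232863]
packed (575.7220458984375, -15.219017028808594) 27.993410110473633 0.1263890453344016 [ 0.57544951 -0.01494263]
tabs L ([array([565.1,  21. ]), array([29.7, 21. ]), np.float64(15.5)], 51, np.float64(0.1043))
tabs R ([array([590. , -76.1]), array([29.5,  6.5]), np.float64(12.8)], 61, np.float64(0.1035))
lying top ([array([ 462.9, -253.8]), array([120.1,  54. ]), np.float64(5.3)], 1420, np.float64(0.0524))
lying all ([array([ 462.9, -253.6]), array([120.1,  54.4]), np.float64(5.3)], 1508, np.float64(0.0521))
tape ([array([442.4, -29.5]), array([86.8, 87.2]), np.float64(1.8)], 520, np.float64(0.045))
calc ([array([ 656.4, -230.3]), array([120.5,  76.1]), np.float64(7.2)], 1716, np.float64(0.0171))
mouse ([array([626.5, 265.1]), array([58.6, 99.7]), np.float64(83.3)], 1116, np.float64(0.0257))
216 [103, 97, 94] [ 0.5375 -0.2623  0.0017]
220 [114, 108, 104] [ 0.5289 -0.2635 -0.0025]
224 [163, 153, 148] [ 0.514  -0.2471  0.0556]
228 [171, 162, 156] [ 0.5053 -0.2465  0.0576]
232 [36, 33, 35] [ 0.497  -0.2472  0.0549]
236 [43, 39, 39] [ 0.4883 -0.2461  0.0587]
240 [39, 37, 35] [ 0.48   -0.2467  0.0564]
244 [178, 172, 157] [ 0.4716 -0.2466  0.0565]
248 [179, 172, 157] [ 0.4633 -0.2471  0.0542]
252 [181, 175, 160] [ 0.4548 -0.2467  0.0558]
256 [181, 174, 159] [ 0.4465 -0.2468  0.055 ]
260 [180, 175, 159] [ 0.4381 -0.2466  0.0555]
264 [177, 172, 157] [ 0.4298 -0.2467  0.0551]
268 [33, 31, 32] [ 0.4215 -0.2471  0.0532]
272 [34, 31, 31] [ 0.4132 -0.247   0.0533]
276 [35, 34, 32] [ 0.4049 -0.2472  0.0526]
280 [51, 50, 46] [ 3.944e-01 -2.618e-01 -1.000e-04]
cam [ 0.43146941 -0.01577375  0.88293433] 392.48999177972934
```

View pics/crop.png

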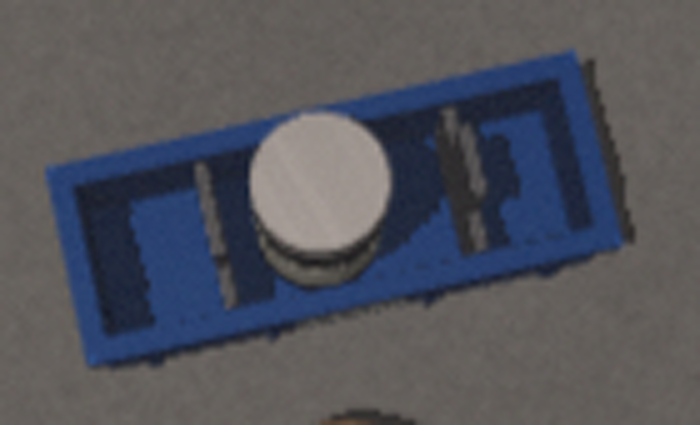

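The crop shows the left tab near crop (215,235) and the right one near (465,180). Both are off their even places, the right one further out. The crate's yaw is about 14.3°. Next is a helper that converts world targets into jog numbers.

```bash
cat >> h.py <<'E'
from scipy.spatial.transform import Rotation as Ro
A=np.radians(14.3);C=np.array([.5762,-.0211,0]);EX=np.array([np.cos(A),np.sin(A),0]);EY=np.array([-np.sin(A),np.cos(A),0])
def cr(x,y,z): return C+x*EX+y*EY+np.array([0,0,z])
def incr(p): d=np.asarray(p)-C; return np.round([d@EX*1000,d@EY*1000,d[2]*1000],1)
def ori(yaw,tilt=0): # tool x at yaw(deg), z down, then tilt(deg) about tool y
    y=np.radians(yaw);x=np.array([np.cos(y),np.sin(y),0]);z=np.array([0,0,-1.]);
    return Ro.from_matrix(np.stack([x,np.cross(z,x),z],1))*Ro.from_euler('y',tilt,degrees=True)
def rel(*T): # targets (pos,rot) from current pose
    s=robot.sense();p0=np.array(s["tool_pos"]);r0=Ro.from_quat(s["tool_rot"])
    print("t",round(s["t"],2),"q",np.round(s["joint_pos"],2),"p",np.round(p0,4),"f",np.round(s["ft_force"],1))
    for p,r in T: print(np.round(r0.inv().apply(np.array(p)-p0)*100,2).tolist(),np.round((r0.inv()*r).as_rotvec(),3).tolist())
E
python3 - <<'E'
from h import *
o=ori(104.3)
rel((cr(0,-.098,.2),o),(cr(0,-.098,.08),o),(cr(0,-.049,.08),o))
c=dict(np.load("top0.npz"));W=cloud(c);z=W[...,2]
p=W[np.isfinite(z)&(z>.09)&(z<.112)];q=np.array([incr(x) for x in p])
q=q[(abs(q[:,0])<14)&(abs(q[:,1])<80)];print(np.histogram(q[:,1],bins=np.arange(-80,81,4)))
E
```

```text
t 0.1 q [-1.19  0.35  1.63  0.    1.16 -0.  ] p [ 0.2362 -0.5782  0.214 ] f [ 0.3 -0.1 -0.5]
[51.19, -29.01, 1.43] [-0.001, -0.001, -1.433]
[51.19, -28.99, 13.43] [-0.001, -0.001, -1.433]
[51.87, -33.84, 13.44] [-0.001, -0.001, -1.433]
(array([ 0,  0,  0,  0,  1, 24, 26,  0,  0,  0,  0,  0,  0,  0,  0,  0,  0,
        0,  0,  0,  0,  0,  0,  0,  0,  0,  0,  3,  1,  0,  0,  0, 28, 14,
        0,  0,  0,  0,  0,  0]), array([-80, -76, -72, -68, -64, -60, -56, -52, -48, -44, -40, -36, -32,
       -28, -24, -20, -16, -12,  -8,  -4,   0,   4,   8,  12,  16,  20,
        24,  28,  32,  36,  40,  44,  48,  52,  56,  60,  64,  68,  72,
        76,  80]))
```

>>> {"op": "jog_arm", "data": {
  "plan": [
    [[51.2,-29.0,1.4],[0,0,-1.433],0],
    [[51.2,-29.0,1.4],[0,0,-1.433],0],
    [[51.2,-29.0,1.4],[0,0,-1.433],0],
    [[51.2,-29.0,1.4],[0,0,-1.433],0],
    [[51.2,-29.0,1.4],[0,0,-1.433],0],
    [[51.2,-29.0,1.4],[0,0,-1.433],0],
    [[51.2,-29.0,1.4],[0,0,-1.433],0],
    [[51.2,-29.0,1.4],[0,0,-1.433],0],
    [[51.2,-29.0,1.4],[0,0,-1.433],0],
    [[51.2,-29.0,1.4],[0,0,-1.433],0],
    [[51.2,-29.0,1.4],[0,0,-1.433],0],
    [[51.2,-29.0,1.4],[0,0,-1.433],0]
  ],
  "squeeze": 20
}}

```text
t: 1.6
tool_pos: [0.5999, -0.1171, 0.2002]
tool_rot: [0.613, 0.79, -0.0, -0.0]
ft_force: [-0.3, 0.5, 0.2]
gripper_width: 0.0006
grip_force: 0.0
```

```bash
python3 - <<'E'
from h import *
o=ori(104.3)
rel((cr(0,-.098,.2),o),(cr(0,-.098,.08),o),(cr(0,-.049,.08),o))
print(robot.sense()["gripper_width"])
c=read_camera("wrist");cv2.imwrite("pics/w1.png",c["pixels"][:,:,::-1])
E
```

```text
t 1.6 q [-0.19  0.35  1.68 -0.    1.12 -0.44] p [ 0.5999 -0.1171  0.2002] f [-0.3  0.5  0.2]
[0.08, 0.08, 0.02] [-0.001, -0.0, 0.0]
[0.08, 0.09, 12.02] [-0.001, -0.0, 0.0]
[4.98, 0.09, 12.02] [-0.001, -0.0, 0.0]
0.0005834135971256871
```

View pics/w1.png

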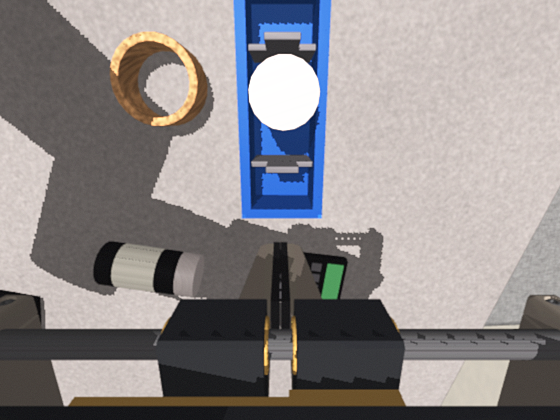

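The wrist view shows the crate square to the tool, with the tabs at (281,165) and (281,45). The fingers are shut. Now I'll lower them and push the right tab inwards.

>>> {"op": "jog_arm", "data": {
  "plan": [
    [[0.1,0.1,6],[0,0,0],0],
    [[0.1,0.1,12],[0,0,0],0],
    [[0.1,0.1,12],[0,0,0],0],
    [[1.5,0.1,12],[0,0,0],0],
    [[2.2,0.1,12],[0,0,0],0],
    [[2.9,0.1,12],[0,0,0],0],
    [[3.5,0.1,12],[0,0,0],0],
    [[4.0,0.1,12],[0,0,0],0],
    [[4.4,0.1,12],[0,0,0],0],
    [[4.7,0.1,12],[0,0,0],0],
    [[4.7,0.1,12],[0,0,0],0]
  ]
}}

```text
t: 3.02
tool_pos: [0.5897, -0.0704, 0.0803]
tool_rot: [0.613, 0.79, -0.0, -0.0]
ft_force: [1.7, -0.8, 0.5]
gripper_width: 0.0003
grip_force: 0.7
```

```bash
cat >> h.py <<'E'
def tabs():
    for n in("top","scene"):
        W=cloud(read_camera(n));z=W[...,2];p=W[np.isfinite(z)&(z>.088)&(z<.108)];q=(p-C)@np.stack([EX,EY],1)*1000
        q=q[(abs(q[:,0])<12)&(abs(q[:,1])<75)];h,e=np.histogram(q[:,1],bins=np.arange(-76,77,2));print(n,[(int(e[i]),int(h[i])) for i in range(len(h)) if h[i]>2])
E
python3 - <<'E'
from h import *
print(incr(robot.sense()["tool_pos"]));tabs();rel()
W=cloud(read_camera("wrist"));z=W[...,2];p=W[np.isfinite(z)];q=(p-C)@np.stack([EX,EY],1)*1000
m=(abs(q[:,0])<12)&(q[:,1]>-75)&(q[:,1]<75)&(p[:,2]>.095)&(p[:,2]<.112);h,e=np.histogram(q[m,1],bins=np.arange(-76,77,2));print([(int(e[i]),int(h[i])) for i in range(len(h)) if h[i]>2])
E
```

```text
[  0.9 -51.1  80.3]
top []
scene [(-38, 3), (-36, 14), (30, 6), (46, 4), (48, 6), (50, 5), (52, 6)]
t 3.12 q [-0.12  0.46  1.81  0.    0.87 -0.37] p [ 0.5894 -0.0705  0.0802] f [ 0.3 -0.6  1.5]
[(-42, 370), (-40, 142), (-38, 146), (-36, 328), (46, 256), (48, 255), (50, 246), (52, 71)]
```

>>> {"op": "jog_arm", "data": {
  "plan": [
    [[0.2,-0.1,0],[0,0,0],0],
    [[0.2,-0.1,0],[0,0,0],0],
    [[-0.5,-0.1,-4],[0,0,0],0],
    [[-0.5,-0.1,-8.5],[0,0,0],0],
    [[5,-0.1,-8.5],[0,0,0],0],
    [[10,-0.1,-8.5],[0,0,0],0],
    [[15,-0.1,-8.5],[0,0,0],0],
    [[15,-0.1,-8.5],[0,0,0],0],
    [[15,-0.1,-4],[0,0,0],0],
    [[15,-0.1,0],[0,0,0],0],
    [[15,-0.1,0],[0,0,0],0]
  ]
}}

```text
t: 4.55
tool_pos: [0.5494, 0.0733, 0.0781]
tool_rot: [0.614, 0.79, -0.002, -0.002]
ft_force: [-0.5, 0.0, -0.5]
gripper_width: 0.0002
grip_force: 0.0
```

```bash
python3 - <<'E'
from h import *
print(incr(robot.sense()["tool_pos"]));o=ori(104.3);rel((cr(0,.05,.08),o))
E
```

```text
[-2.7 98.1 78.1]
t 4.55 q [ 0.13  0.42  1.89 -0.    0.84 -0.12] p [0.5494 0.0733 0.0781] f [-0.5  0.  -0.5]
[-4.81, 0.27, -0.2] [-0.006, -0.001, -0.0]
```

>>> {"op": "jog_arm", "data": {
  "plan": [
    [[-1.0,0,0],[0,0,0],0],
    [[-2.0,0,0],[0,0,0],0],
    [[-2.7,0,0],[0,0,0],0],
    [[-3.4,0,0],[0,0,0],0],
    [[-4.0,0,0],[0,0,0],0],
    [[-4.5,0,0],[0,0,0],0],
    [[-4.9,0,0],[0,0,0],0],
    [[-4.9,0,0],[0,0,0],0]
  ]
}}

```text
t: 5.55
tool_pos: [0.5641, 0.0265, 0.0805]
tool_rot: [0.613, 0.79, -0.0, 0.0]
ft_force: [-0.3, 0.5, -0.1]
gripper_width: 0.0006
grip_force: 0.0
```

```bash
python3 - <<'E'
from h import *
print(incr(robot.sense()["tool_pos"]));tabs();
o=ori(104.3);S=np.array([.4972,.1927,0])
rel((S+[0,0,.2],o),(S+[0,0,.085],o))
E
```

```text
[ 0.  49.1 80.5]
top []
scene [(-40, 3), (-38, 5), (-36, 7), (-34, 14)]
t 5.65 q [ 0.04  0.42  1.87 -0.    0.85 -0.2 ] p [0.5638 0.0266 0.0803] f [-0.5  0.2  0.4]
[17.73, -2.35, -11.97] [-0.001, 0.0, 0.001]
[17.74, -2.34, -0.47] [-0.001, 0.0, 0.001]
```

>>> {"op": "jog_arm", "data": {
  "plan": [
    [[0.8,0,-4],[0,0,0],0],
    [[4,0,-9],[0,0,0],0.3],
    [[10,-1.2,-12],[0,0,0],1],
    [[17.7,-2.35,-12],[0,0,0],1],
    [[17.7,-2.35,-12],[0,0,0],1],
    [[17.7,-2.35,-12],[0,0,0],1],
    [[17.7,-2.35,-12],[0,0,0],1],
    [[17.7,-2.35,-12],[0,0,0],1]
  ]
}}

```text
t: 6.65
tool_pos: [0.4978, 0.1915, 0.2004]
tool_rot: [0.614, 0.789, -0.0, 0.0]
ft_force: [1.1, 0.4, 0.1]
gripper_width: 0.0681
grip_force: 0.0
```

```bash
python3 - <<'E'
from h import *
o=ori(104.3)
c=read_camera("top");W=cloud(c);z=W[...,2]
cv2.imwrite("pics/t2.png",cv2.resize(c["pixels"][130:290,130:400,::-1],None,fx=2.9,fy=2.9))
S=np.array([.4972,.1927,0]);rel((S+[0,0,.085],o));tabs();print(robot.sense()["gripper_width"])
p=W[np.isfinite(z)&(z>.116)&(z<.132)];
p=p[np.linalg.norm(p[:,:2]-C[:2],axis=1)<.06];cc,r=cv2.minEnclosingCircle((p[:,:2]*1000).astype(np.float32));print(cc,r,incr([cc[0]/1e3,cc[1]/1e3,0]))
E
```

```text
t 6.7 q [ 0.36  0.23  1.84 -0.    1.07  0.12] p [0.4978 0.1916 0.2004] f [0.4 0.2 0.3]
[0.13, -0.03, 11.54] [-0.0, 0.0, -0.001]
top [(-38, 8), (-36, 12), (-34, 13), (-32, 9), (34, 8), (36, 11), (38, 12), (40, 5)]
scene [(-40, 3), (-38, 6), (-36, 7), (-34, 15), (30, 6), (32, 4), (34, 7), (36, 6), (38, 6)]
0.0804635542133614
(575.8984985351562, -14.89305591583252) 27.872392654418945 [1.2 6.1 0. ]
```

View pics/t2.png

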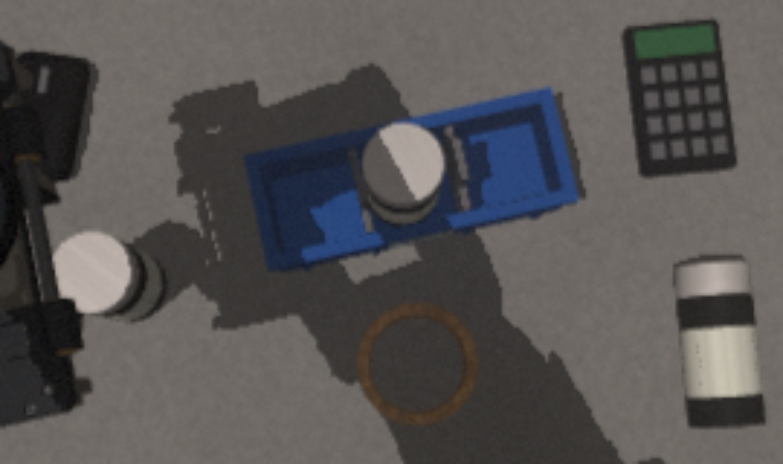

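Both partitions now sit next to the middle can, the left at crop (362,190) and the right at (457,165). Both end cells are open. I'll grasp the standing can now.

>>> {"op": "jog_arm", "data": {
  "plan": [
    [[0.1,0,0.5],[0,0,0],1],
    [[0.1,0,4],[0,0,0],1],
    [[0.1,0,8],[0,0,0],1],
    [[0.1,0,11.5],[0,0,0],1],
    [[0.1,0,11.5],[0,0,0],1],
    [[0.1,0,11.5],[0,0,0],0],
    [[0.1,0,11.5],[0,0,0],0],
    [[0.1,0,11.5],[0,0,0],0],
    [[0.1,0,11.5],[0,0,0],0],
    [[0.1,0,11.5],[0,0,0],0]
  ],
  "squeeze": 25
}}

```text
t: 8.05
tool_pos: [0.4978, 0.1938, 0.0863]
tool_rot: [0.613, 0.79, 0.001, 0.0]
ft_force: [0.2, 0.4, 6.5]
gripper_width: 0.0556
grip_force: 25.0
```

```bash
python3 - <<'E'
from h import *
o=ori(104.3);p=np.array(robot.sense()["tool_pos"])
rel((p+[0,0,.11],o),(cr(0,.0735,p[2]+.11),o),(cr(0,.0735,p[2]+.009),o))
E
```

```text
t 8.05 q [0.37 0.38 1.94 0.   0.83 0.12] p [0.4978 0.1938 0.0863] f [0.2 0.4 6.5]
[0.0, 0.01, -11.0] [0.001, -0.0, 0.0]
[-15.41, 2.3, -11.0] [0.001, -0.0, 0.0]
[-15.41, 2.28, -0.9] [0.001, -0.0, 0.0]
```

>>> {"op": "jog_arm", "data": {
  "plan": [
    [[0,0,-4],[0,0,0],0],
    [[0,0,-8],[0,0,0],0],
    [[0,0,-11],[0,0,0],0],
    [[-4,0.6,-11],[0,0,0],0],
    [[-8,1.2,-11],[0,0,0],0],
    [[-12,1.8,-11],[0,0,0],0],
    [[-15.4,2.3,-11],[0,0,0],0],
    [[-15.4,2.3,-11],[0,0,0],0],
    [[-15.4,2.3,-11],[0,0,0],0]
  ]
}}

```text
t: 9.18
tool_pos: [0.557, 0.0503, 0.1951]
tool_rot: [0.614, 0.79, -0.0, -0.001]
ft_force: [0.9, -0.1, -2.2]
gripper_width: 0.0554
grip_force: 25.0
```

```bash
python3 - <<'E'
from h import *
print(incr(robot.sense()["tool_pos"]))
o=ori(104.3);rel((cr(0,.073,.0953),o))
W=cloud(read_camera("scene"));z=W[...,2];p=W[np.isfinite(z)];q=(p-C)@np.stack([EX,EY],1)*1000
m=(p[:,2]>.115)&(p[:,2]<.165)&(abs(q[:,0])<45)&(q[:,1]>40)&(q[:,1]<108)
print("can y range",np.percentile(q[m,1],[1,2,5,50,95,98,99]),m.sum(), "xmax",np.percentile(q[m,0],[95,99]), "zmin",p[(q[:,1]>55)&(q[:,1]<90)&(abs(q[:,0])<40)&(p[:,2]>.09),2].min())
E
```

```text
[ -1.   73.9 195.1]
t 9.18 q [ 0.09  0.27  1.79  0.    1.08 -0.16] p [0.557  0.0503 0.1951] f [ 0.9 -0.1 -2.2]
[-0.1, 0.11, 9.98] [-0.001, -0.001, -0.0]
can y range [46.81487388 47.21219172 49.47856224 73.75749529 97.557254   98.98318089
 99.58186661] 356 xmax [28.1552512  28.96095144] zmin 0.10851490347485404
```

>>> {"op": "jog_arm", "data": {
  "plan": [
    [[0,0.1,2],[0,0,0],0],
    [[0,0.1,5],[0,0,0],0],
    [[0,0.1,8],[0,0,0],0],
    [[0,0.1,9.5],[0,0,0],0],
    [[0,0.1,9.9],[0,0,0],0],
    [[0,0.1,10.2],[0,0,0],0],
    [[0,0.1,10.3],[0,0,0],0],
    [[0,0.1,10.3],[0,0,0],0]
  ]
}}

```text
t: 10.22
tool_pos: [0.559, 0.0503, 0.0931]
tool_rot: [0.613, 0.79, 0.0, 0.0]
ft_force: [0.1, 0.1, -2.2]
gripper_width: 0.0556
grip_force: 25.0
```

>>> {"op": "jog_arm", "data": {
  "plan": [
    [[0,0,0.1],[0,0,0],0],
    [[0,0,0.15],[0,0,0],0],
    [[0,0,0.15],[0,0,0],0]
  ]
}}

```text
t: 10.6
tool_pos: [0.5591, 0.0503, 0.0923]
tool_rot: [0.613, 0.79, 0.0, 0.0]
ft_force: [-1.8, 0.8, 7.5]
gripper_width: 0.0559
grip_force: 25.0
```

>>> {"op": "jog_arm", "data": {
  "plan": [
    [[0,0,0],[0,0,0],0.8],
    [[0,0,0],[0,0,0],1],
    [[0,0,0],[0,0,0],1],
    [[0,0,-3],[0,0,0],1],
    [[0,0,-7],[0,0,0],1],
    [[0,0,-12],[0,0,0],1],
    [[0,0,-12],[0,0,0],1]
  ]
}}

```text
t: 11.48
tool_pos: [0.5611, 0.0505, 0.215]
tool_rot: [0.613, 0.79, 0.002, 0.003]
ft_force: [0.5, 0.3, 0.4]
gripper_width: 0.0919
grip_force: 0.0
```

```bash
python3 - <<'E'
from h import *
# pick pose of lying can: axis 5.3deg, grasp 22mm from lid, tool pointing 45 deg back to robot (-axis)
a=np.radians(5.3);ax=np.array([np.cos(a),np.sin(a),0]);M=np.array([.4629,-.2538,.028])
W=cloud(read_camera("top"));z=W[...,2];p=W[np.isfinite(z)&(z>.035)&(z<.07)];p=p[(abs(p[:,0]-.463)<.09)&(abs(p[:,1]+.254)<.06)]
print(cv2.minAreaRect((p[:,:2]*1000).astype(np.float32)))
G=M+ax*.038
for sgn in (1,-1):
    o=ori(5.3,sgn*45);zt=o.as_matrix()[:,2];print(sgn,zt)
    if zt[0]<0:
        T=G+zt*.019; od=ori(5.3)
        rel((np.array([*(G+ax*.03)[:2],.22]),od),(T-zt*.14,o),(T,o)); print(T)
E
```

```text
((462.9402160644531, -253.796875), (119.82843780517578, 54.321346282958984), 5.266439437866211)
1 [ 0.70408369  0.06531587 -0.70710678]
-1 [-0.70408369 -0.06531587 -0.70710678]
t 11.53 q [ 0.09  0.26  1.77  0.    1.11 -0.16] p [0.5596 0.0503 0.2126] f [-0.1 -1.7  0.3]
[-28.14, -10.18, -0.76] [0.003, -0.003, 1.728]
[-29.01, -4.73, 9.91] [0.678, -0.579, 1.628]
[-27.45, -14.54, 19.77] [0.678, -0.579, 1.628]
[ 0.48735995 -0.25153092  0.01456497]
```

>>> {"op": "jog_arm", "data": {
  "plan": [
    [[-28.1,-10.2,-2],[0,0,1.728],1],
    [[-28.1,-10.2,-2],[0,0,1.728],1],
    [[-28.1,-10.2,-2],[0,0,1.728],1],
    [[-28.1,-10.2,-2],[0,0,1.728],1],
    [[-28.1,-10.2,-2],[0,0,1.728],1],
    [[-28.1,-10.2,-2],[0,0,1.728],1],
    [[-28.1,-10.2,-2],[0,0,1.728],1],
    [[-28.1,-10.2,-2],[0,0,1.728],1],
    [[-28.1,-10.2,-2],[0,0,1.728],1],
    [[-28.1,-10.2,-2],[0,0,1.728],1],
    [[-28.1,-10.2,-2],[0,0,1.728],1],
    [[-28.1,-10.2,-2],[0,0,1.728],1]
  ]
}}

```text
t: 13.02
tool_pos: [0.5289, -0.247, 0.2301]
tool_rot: [0.999, 0.047, -0.001, -0.0]
ft_force: [0.3, 0.6, 0.1]
gripper_width: 0.0921
grip_force: 0.0
```

```bash
cat >> h.py <<'E'
def pick(tilt=-45,d=.038):
    a=np.radians(5.3);ax=np.array([np.cos(a),np.sin(a),0]);G=np.array([.4629,-.2538,.028])+ax*d
    o=ori(5.3,tilt);zt=o.as_matrix()[:,2];T=G+zt*.019
    rel((T-zt*.14,o),(T,o))
E
python3 - <<'E'
from h import *
pick()
c=read_camera("top");W=cloud(c);z=W[...,2]
p=W[np.isfinite(z)&(z>.116)&(z<.132)];q=np.array([incr(x) for x in p])
for s in (q[(q[:,1]>35)&(q[:,1]<110)],q[abs(q[:,1])<35]):
    print(cv2.minEnclosingCircle(s[:,:2].astype(np.float32)),np.median(s[:,2]))
E
```

```text
t 13.03 q [-0.44  0.28  1.71 -0.    1.16  1.04] p [ 0.5289 -0.247   0.2301] f [0.3 0.6 0.1]
[5.74, 0.08, 11.65] [-0.0, -0.784, 0.002]
[-4.15, 0.07, 21.56] [-0.0, -0.784, 0.002]
((0.5332887172698975, 72.78631591796875), 28.1805477142334) 126.4
((1.1749294996261597, 5.925877571105957), 27.904132843017578) 126.3
```

The first can is in its cell. Now I'll tilt for the lying can.

>>> {"op": "jog_arm", "data": {
  "plan": [
    [[5.7,0.1,9],[0,-0.784,0],1],
    [[5.7,0.1,9],[0,-0.784,0],1],
    [[5.7,0.1,9],[0,-0.784,0],1],
    [[5.7,0.1,9],[0,-0.784,0],1],
    [[5.7,0.1,9],[0,-0.784,0],1],
    [[5.7,0.1,11.6],[0,-0.784,0],1],
    [[5.7,0.1,11.6],[0,-0.784,0],1],
    [[5.7,0.1,11.6],[0,-0.784,0],1]
  ]
}}

```text
t: 14.08
tool_pos: [0.5859, -0.2435, 0.1166]
tool_rot: [0.924, 0.042, -0.38, 0.018]
ft_force: [-0.3, 0.2, 0.9]
gripper_width: 0.0918
grip_force: 0.0
```

```bash
python3 - <<'E'
from h import *
pick()
E
```

```text
t 14.07 q [-0.26  0.91  1.12 -0.26  1.85  1.24] p [ 0.5859 -0.2435  0.1166] f [-0.3  0.2  0.9]
[0.22, -0.11, 0.2] [0.0, -0.004, -0.001]
[0.16, -0.11, 14.2] [0.0, -0.004, -0.001]
```

>>> {"op": "jog_arm", "data": {
  "plan": [
    [[0.2,-0.1,4],[0,0,0],1],
    [[0.2,-0.1,8],[0,0,0],1],
    [[0.2,-0.1,12],[0,0,0],1],
    [[0.2,-0.1,14.2],[0,0,0],1],
    [[0.2,-0.1,14.2],[0,0,0],1],
    [[0.2,-0.1,14.2],[0,0,0],1],
    [[0.2,-0.1,14.2],[0,0,0],0],
    [[0.2,-0.1,14.2],[0,0,0],0],
    [[0.2,-0.1,14.2],[0,0,0],0],
    [[0.2,-0.1,14.2],[0,0,0],0],
    [[0.2,-0.1,14.2],[0,0,0],0]
  ],
  "squeeze": 40
}}

```text
t: 15.45
tool_pos: [0.4878, -0.2513, 0.0132]
tool_rot: [0.923, 0.043, -0.382, 0.018]
ft_force: [1.4, -1.8, 1.2]
gripper_width: 0.0555
grip_force: 40.0
```

```bash
python3 - <<'E'
from h import *
s=robot.sense();p=np.array(s["tool_pos"]);o=Ro.from_quat(s["tool_rot"])
# lift straight up, then upright over a free spot with yaw turned radial
rel((p+[0,0,.15],o),(np.array([.56,-.34,.25]),ori(-20,0)))
E
```

```text
t 15.45 q [-0.3   0.91  1.4  -0.27  1.58  1.28] p [ 0.4878 -0.2513  0.0132] f [ 1.4 -1.8  1.2]
[-10.59, 0.0, -10.62] [0.0, 0.0, 0.0]
[-12.21, 9.51, -21.27] [0.173, 0.771, 0.419]
```

>>> {"op": "jog_arm", "data": {
  "plan": [
    [[-3,0,-3],[0,0,0],0],
    [[-7,0,-7],[0,0,0],0],
    [[-10.6,0,-10.6],[0,0,0],0],
    [[-11,3,-14],[0.06,0.26,0.14],0],
    [[-11.5,6,-17],[0.115,0.514,0.28],0],
    [[-12.2,9.5,-21],[0.173,0.771,0.419],0],
    [[-12.2,9.5,-21],[0.173,0.771,0.419],0],
    [[-12.2,9.5,-21],[0.173,0.771,0.419],0],
    [[-12.2,9.5,-21],[0.173,0.771,0.419],0],
    [[-12.2,9.5,-21],[0.173,0.771,0.419],0]
  ]
}}

```text
t: 16.7
tool_pos: [0.5581, -0.3398, 0.2477]
tool_rot: [0.985, -0.173, -0.001, -0.0]
ft_force: [0.6, 1.0, -2.9]
gripper_width: 0.055
grip_force: 40.0
```

```bash
cat >> h.py <<'E'
def canaxis(cam="scene"):
    s=robot.sense();r=Ro.from_quat(s["tool_rot"]);p=np.array(s["tool_pos"])
    print("tool z",r.as_matrix()[:,2].round(3),"y",r.as_matrix()[:,1].round(3))
E
python3 - <<'E'
from h import *
canaxis()
rel((np.array([.58,-.34,.25]),ori(-22,22)),(np.array([.60,-.34,.25]),ori(-22,45)))
E
```

```text
tool z [-0.002  0.    -1.   ] y [-0.341 -0.94   0.   ]
t 16.7 q [-0.55  0.37  1.53 -0.    1.24  1.37] p [ 0.5581 -0.3398  0.2477] f [ 0.6  1.  -2.9]
[2.07, -0.73, -0.24] [-0.007, 0.386, 0.036]
[3.95, -1.41, -0.24] [-0.014, 0.788, 0.035]
```

>>> {"op": "jog_arm", "data": {
  "plan": [
    [[2,-0.7,-0.2],[0,0.19,0.03],0],
    [[2,-0.7,-0.2],[-0.007,0.386,0.036],0],
    [[4,-1.4,-0.2],[-0.014,0.6,0.035],0],
    [[4,-1.4,-0.2],[-0.014,0.788,0.035],0],
    [[4,-1.4,-0.2],[-0.014,0.788,0.035],0],
    [[4,-1.4,-0.2],[-0.014,0.788,0.035],0],
    [[4,-1.4,-0.2],[-0.014,0.788,0.035],0]
  ]
}}

```text
t: 17.58
tool_pos: [0.6011, -0.3392, 0.2482]
tool_rot: [0.907, -0.176, 0.376, 0.072]
ft_force: [-0.4, -0.6, -3.3]
gripper_width: 0.0552
grip_force: 40.0
```

```bash
python3 - <<'E'
from h import *
canaxis()
p=np.array(robot.sense()["tool_pos"])
rel((p-[0,0,.10],ori(-22,45)))
for n in("scene","top"):
    c=read_camera(n);W=cloud(c);z=W[...,2]
    q=W[np.isfinite(z)&(np.linalg.norm(W[...,:2]-p[:2],axis=-1)<.09)&(z>.04)]
    print(n,len(q),q[:,2].min() if len(q) else None)
    if n=="scene":
        cv2.imwrite("pics/s3.png",cv2.resize(c["pixels"][60:270,100:380,::-1],None,fx=2.8,fy=2.8))
E
```

```text
tool z [ 0.656 -0.263 -0.707] y [-0.374 -0.928 -0.002]
t 17.57 q [-0.59  0.16  2.08  0.87  0.2   0.56] p [ 0.6011 -0.3392  0.2482] f [-0.4 -0.6 -3.3]
[-7.07, 0.02, 7.07] [-0.002, 0.001, -0.001]
scene 2763 0.16402177212871244
top 2577 0.24898660209414583
```

View pics/s3.png

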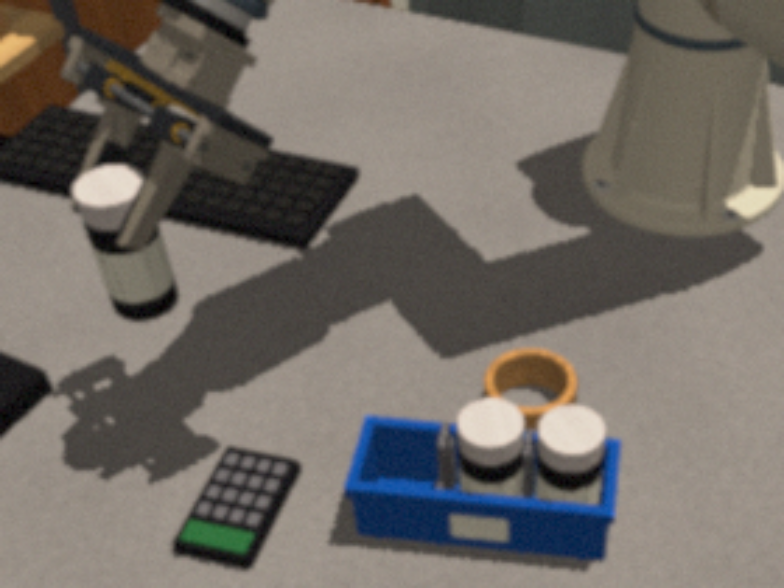

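The scene crop shows the can upright in the gripper at (130,240) and clear of the calculator, with two cans standing in the crate. The wrist is close to singular, so I'll move outwards while lowering.

```bash
python3 - <<'E'
from h import *
o=ori(-22,45)
rel((np.array([.70,-.365,.22]),o),(np.array([.70,-.365,.15]),o),(np.array([.70,-.365,.088]),o))
E
```

```text
t 17.68 q [-0.59  0.16  2.08  0.87  0.2   0.56] p [ 0.6017 -0.3399  0.2496] f [-0.1  0.2 -2.7]
[5.01, -1.35, 9.21] [-0.001, -0.001, -0.0]
[0.05, -1.34, 14.15] [-0.001, -0.001, -0.0]
[-4.34, -1.34, 18.53] [-0.001, -0.001, -0.0]
```

>>> {"op": "jog_arm", "data": {
  "plan": [
    [[2.5,-0.7,4.6],[0,0,0],0],
    [[5,-1.35,9.2],[0,0,0],0],
    [[5,-1.35,9.2],[0,0,0],0],
    [[2.5,-1.35,11.7],[0,0,0],0],
    [[0,-1.35,14.1],[0,0,0],0],
    [[0,-1.35,14.1],[0,0,0],0],
    [[0,-1.35,14.1],[0,0,0],0]
  ]
}}

```text
t: 18.55
tool_pos: [0.6999, -0.3646, 0.1554]
tool_rot: [0.906, -0.176, 0.379, 0.072]
ft_force: [-0.5, 0.2, -2.7]
gripper_width: 0.0551
grip_force: 40.0
```

```bash
python3 - <<'E'
from h import *
o=ori(-22,45);canaxis()
rel((np.array([.70,-.365,.088]),o))
p=np.array(robot.sense()["tool_pos"])
W=cloud(read_camera("scene"));z=W[...,2]
q=W[np.isfinite(z)&(np.linalg.norm(W[...,:2]-p[:2],axis=-1)<.09)&(z>.03)]
print(len(q),np.sort(q[:,2])[:5])
# visible front surface of can: centre line tilt by slices
for a in np.arange(.07,.15,.015):
    b=q[(q[:,2]>a)&(q[:,2]<a+.015)]
    if len(b)>5: print(round(a,3),len(b),b[:,:2].mean(0).round(4),np.percentile(b[:,0],95).round(4),np.percentile(b[:,1],[3,97]).round(4))
E
```

```text
tool z [ 0.66  -0.263 -0.703] y [-0.373 -0.928 -0.003]
t 18.55 q [-0.53  0.44  1.95  1.86  0.11 -0.4 ] p [ 0.6999 -0.3646  0.1554] f [-0.5  0.2 -2.7]
[-4.77, 0.05, 4.76] [-0.003, -0.006, -0.001]
2563 [0.07018408 0.07039443 0.0710683  0.07167008 0.07186872]
0.07 94 [ 0.7005 -0.3415] 0.7148 [-0.3662 -0.33  ]
0.085 108 [ 0.7011 -0.342 ] 0.7153 [-0.3684 -0.3304]
0.1 113 [ 0.701  -0.3416] 0.7146 [-0.3666 -0.3301]
0.115 113 [ 0.7006 -0.3413] 0.7148 [-0.3654 -0.3305]
0.13 125 [ 0.7007 -0.3418] 0.7149 [-0.3669 -0.3298]
0.145 60 [ 0.7085 -0.347 ] 0.7151 [-0.3693 -0.3224]
```

>>> {"op": "jog_arm", "data": {
  "plan": [
    [[-1.2,0,1.2],[0,0,0],0],
    [[-2.4,0,2.4],[0,0,0],0],
    [[-3.5,0,3.5],[0,0,0],0],
    [[-4.2,0,4.2],[0,0,0],0],
    [[-4.5,0,4.5],[0,0,0],0],
    [[-4.7,0,4.7],[0,0,0],0],
    [[-4.7,0,4.7],[0,0,0],0]
  ]
}}

```text
t: 19.48
tool_pos: [0.6999, -0.3645, 0.0891]
tool_rot: [0.906, -0.176, 0.378, 0.072]
ft_force: [-0.5, 0.5, -3.2]
gripper_width: 0.0552
grip_force: 40.0
```

```bash
python3 - <<'E'
from h import *
o=ori(-22,45);canaxis()
rel((np.array([.70,-.365,.085]),o))
p=np.array(robot.sense()["tool_pos"])
W=cloud(read_camera("scene"));z=W[...,2]
q=W[np.isfinite(z)&(np.linalg.norm(W[...,:2]-p[:2],axis=-1)<.09)&(z>.01)]
for a in np.arange(.01,.1,.02):
    b=q[(q[:,2]>a)&(q[:,2]<a+.015)]
    if len(b)>5: print(round(a,3),len(b),b[:,:2].mean(0).round(4))
W=cloud(read_camera("top"));z=W[...,2]
q=W[np.isfinite(z)&(np.linalg.norm(W[...,:2]-p[:2],axis=-1)<.09)&(z>.1)&(z<.135)&(W[...,0]>p[0]-.01)]
print(np.percentile(q[:,2],[50,80]))
E
```

```text
tool z [ 0.66  -0.263 -0.704] y [-0.374 -0.928 -0.003]
t 19.48 q [-0.53  0.55  1.97  2.56  0.2  -1.11] p [ 0.6999 -0.3645  0.0891] f [-0.5  0.5 -3.2]
[-0.27, 0.04, 0.31] [-0.003, -0.005, -0.001]
0.01 97 [ 0.7006 -0.3414]
0.03 104 [ 0.7    -0.3411]
0.05 101 [ 0.7005 -0.3416]
0.07 73 [ 0.703  -0.3449]
0.09 97 [ 0.7099 -0.3395]
[0.12442158 0.12574411]
```

Lowering a little more, until it makes contact.

>>> {"op": "jog_arm", "data": {
  "plan": [
    [[-0.14,0,0.14],[0,0,0],0],
    [[-0.25,0,0.25],[0,0,0],0],
    [[-0.32,0,0.32],[0,0,0],0],
    [[-0.32,0,0.32],[0,0,0],0]
  ]
}}

```text
t: 20.08
tool_pos: [0.7001, -0.3647, 0.0847]
tool_rot: [0.906, -0.176, 0.379, 0.072]
ft_force: [-0.5, 0.6, 1.1]
gripper_width: 0.0557
grip_force: 40.0
```

>>> {"op": "jog_arm", "data": {
  "plan": [
    [[0,0,0],[0,0,0],0.7],
    [[0,0,0],[0,0,0],1],
    [[0,0,0],[0,0,0],1],
    [[0,0,0],[0,0,0],1],
    [[0,0,-3],[0,0,0],1],
    [[0,0,-7],[0,0,0],1],
    [[0,0,-12],[0,0,0],1],
    [[0,0,-15],[0,0,0],1],
    [[0,0,-15],[0,0,0],1]
  ]
}}

```text
t: 21.2
tool_pos: [0.6004, -0.325, 0.1918]
tool_rot: [0.906, -0.176, 0.379, 0.073]
ft_force: [-0.1, -0.4, -0.5]
gripper_width: 0.0917
grip_force: 0.0
```

```bash
python3 - <<'E'
from h import *
c=read_camera("top");W=cloud(c);z=W[...,2]
q=W[np.isfinite(z)&(np.linalg.norm(W[...,:2]-[.71,-.368],axis=-1)<.06)&(z>.112)&(z<.135)]
cc,r=cv2.minEnclosingCircle((q[:,:2]*1000).astype(np.float32));print(cc,r,np.median(q[:,2]),len(q))
S=np.array([cc[0]/1e3,cc[1]/1e3,0])
rel((np.array([.60,-.325,.26]),ori(-22)),(S+[0,0,.21],ori(104.3-180)),(S+[0,0,.21],ori(104.3)))
W=cloud(read_camera("scene"));z=W[...,2]
q=W[np.isfinite(z)&(np.linalg.norm(W[...,:2]-S[:2],axis=-1)<.06)&(z>.01)]
print(len(q),q[:,2].max());cv2.imwrite("pics/t4.png",c["pixels"][:,:,::-1])
E
```

```text
(685.1370849609375, -357.5809020996094) 28.68564224243164 0.12018684731137587 617
t 21.25 q [-0.57  0.24  2.15  1.82  0.14 -0.39] p [ 0.6009 -0.3252  0.191 ] f [ 0.2 -0.4  0.1]
[4.84, -0.0, -4.91] [-0.003, -0.792, 0.0]
[7.68, -0.15, 5.09] [-0.373, -0.731, 0.886]
[7.68, -0.15, 5.09] [0.863, -0.44, -2.066]
1061 0.12354448383342569
```

>>> {"op": "jog_arm", "data": {
  "plan": [
    [[1.5,0,-1.5],[0,-0.15,0],1],
    [[3,0,-3],[0,-0.3,0],1],
    [[4.8,0,-4.9],[-0.003,-0.45,0],1],
    [[4.8,0,-4.9],[-0.003,-0.6,0],1],
    [[4.8,0,-4.9],[-0.003,-0.792,0],1],
    [[4.8,0,-4.9],[-0.003,-0.792,0],1],
    [[4.8,0,-4.9],[-0.003,-0.792,0],1],
    [[4.8,0,-4.9],[-0.003,-0.792,0],1],
    [[4.8,0,-4.9],[-0.003,-0.792,0],1],
    [[4.8,0,-4.9],[-0.003,-0.792,0],1]
  ]
}}

```text
t: 22.55
tool_pos: [0.6002, -0.3237, 0.2563]
tool_rot: [0.982, -0.19, -0.0, -0.002]
ft_force: [-0.7, -0.0, -0.1]
gripper_width: 0.0919
grip_force: 0.0
```

```bash
python3 - <<'E'
from h import *
S=np.array([.6851,-.3576,0]);rel((S+[0,0,.21],ori(104.3)))
E
```

```text
t 22.55 q [-0.5   0.41  1.45  0.    1.28  1.45] p [ 0.6002 -0.3237  0.2563] f [-0.7 -0.  -0.1]
[9.15, 0.01, 4.61] [-0.004, -0.003, -2.202]
```

>>> {"op": "jog_arm", "data": {
  "plan": [
    [[9.15,0,4.6],[0,0,-2.2],1],
    [[9.15,0,4.6],[0,0,-2.2],1],
    [[9.15,0,4.6],[0,0,-2.2],1],
    [[9.15,0,4.6],[0,0,-2.2],1],
    [[9.15,0,4.6],[0,0,-2.2],1],
    [[9.15,0,4.6],[0,0,-2.2],1],
    [[9.15,0,4.6],[0,0,-2.2],1],
    [[9.15,0,4.6],[0,0,-2.2],1],
    [[9.15,0,4.6],[0,0,-2.2],1],
    [[9.15,0,4.6],[0,0,-2.2],1],
    [[9.15,0,4.6],[0,0,-2.2],1],
    [[9.15,0,4.6],[0,0,-2.2],1]
  ]
}}

```text
t: 24.05
tool_pos: [0.6836, -0.3587, 0.2124]
tool_rot: [0.613, 0.79, 0.001, -0.0]
ft_force: [-0.2, -0.3, 0.7]
gripper_width: 0.0918
grip_force: 0.0
```

```bash
python3 - <<'E'
from h import *
S=np.array([.6851,-.3576,0]);rel((S+[0,0,.085],ori(104.3)))
W=cloud(read_camera("scene"));z=W[...,2]
q=W[np.isfinite(z)&(np.linalg.norm(W[...,:2]-S[:2],axis=-1)<.06)&(z>.114)&(z<.13)]
print(cv2.minEnclosingCircle((q[:,:2]*1000).astype(np.float32)),len(q),np.median(q[:,2]))
E
```

```text
t 24.05 q [-0.49  0.59  1.27  0.    1.29 -0.74] p [ 0.6836 -0.3587  0.2124] f [-0.2 -0.3  0.7]
[0.04, 0.15, 12.74] [0.002, -0.002, 0.001]
((688.2616577148438, -357.42376708984375), 28.894466400146484) 355 0.12028784003617571
```

>>> {"op": "jog_arm", "data": {
  "plan": [
    [[0,0.2,4],[0,0,0],1],
    [[0,0.2,8],[0,0,0],1],
    [[0,0.2,12],[0,0,0],1],
    [[0,0.2,12.7],[0,0,0],1],
    [[0,0.2,12.7],[0,0,0],1],
    [[0,0.2,12.7],[0,0,0],0],
    [[0,0.2,12.7],[0,0,0],0],
    [[0,0.2,12.7],[0,0,0],0],
    [[0,0.2,12.7],[0,0,0],0],
    [[0,0.2,12.7],[0,0,0],0]
  ],
  "squeeze": 25
}}

```text
t: 25.35
tool_pos: [0.6864, -0.3585, 0.0856]
tool_rot: [0.615, 0.788, -0.0, -0.001]
ft_force: [-0.8, 0.2, 2.8]
gripper_width: 0.0557
grip_force: 25.0
```

```bash
python3 - <<'E'
from h import *
o=ori(104.3);p=np.array(robot.sense()["tool_pos"])
rel((p+[0,0,.12],o),(cr(0,-.072,p[2]+.12),o))
E
```

```text
t 25.35 q [-0.48  0.7   1.36  0.    1.08 -0.73] p [ 0.6864 -0.3585  0.0856] f [-0.8  0.2  2.8]
[0.01, -0.01, -12.0] [-0.001, -0.001, -0.005]
[28.22, -2.48, -11.96] [-0.001, -0.001, -0.005]
```

>>> {"op": "jog_arm", "data": {
  "plan": [
    [[0,0,-4],[0,0,0],0],
    [[0,0,-8],[0,0,0],0],
    [[0,0,-12],[0,0,0],0],
    [[5,-0.5,-12],[0,0,0],0],
    [[10,-0.9,-12],[0,0,0],0],
    [[15,-1.3,-12],[0,0,0],0],
    [[20,-1.8,-12],[0,0,0],0],
    [[25,-2.2,-12],[0,0,0],0],
    [[28.2,-2.5,-12],[0,0,0],0],
    [[28.2,-2.5,-12],[0,0,0],0],
    [[28.2,-2.5,-12],[0,0,0],0]
  ]
}}

```text
t: 26.72
tool_pos: [0.5939, -0.0914, 0.2054]
tool_rot: [0.615, 0.788, -0.0, -0.001]
ft_force: [-0.2, -0.5, -3.1]
gripper_width: 0.0554
grip_force: 25.0
```

```bash
python3 - <<'E'
from h import *
print(incr(robot.sense()["tool_pos"]))
o=ori(104.3);rel((cr(0,-.072,.093),o))
W=cloud(read_camera("scene"));z=W[...,2];p=W[np.isfinite(z)];q=(p-C)@np.stack([EX,EY],1)*1000
m=(p[:,2]>.125)&(p[:,2]<.17)&(abs(q[:,0])<45)&(q[:,1]<-38)&(q[:,1]>-110)
print(np.percentile(q[m,1],[1,2,5,50,95,98,99]),m.sum(),np.percentile(q[m,0],99))
E
```

```text
[-2.000e-01 -7.250e+01  2.054e+02]
t 26.73 q [-0.16  0.33  1.69  0.    1.12 -0.4 ] p [ 0.5939 -0.0914  0.2054] f [-0.2 -0.5 -3.1]
[0.04, 0.04, 11.24] [-0.002, -0.001, -0.004]
[-97.76985412 -96.57353514 -93.76567055 -65.74752121 -46.3818729
 -45.86914632 -45.49251593] 323 29.555594317217917
```

>>> {"op": "jog_arm", "data": {
  "plan": [
    [[0,0,3],[0,0,0],0],
    [[0,0,6],[0,0,0],0],
    [[0,0,9],[0,0,0],0],
    [[0,0,10.5],[0,0,0],0],
    [[0,0,11],[0,0,0],0],
    [[0,0,11.25],[0,0,0],0],
    [[0,0,11.35],[0,0,0],0],
    [[0,0,11.4],[0,0,0],0],
    [[0,0,11.4],[0,0,0],0]
  ]
}}

```text
t: 27.9
tool_pos: [0.5938, -0.0909, 0.0921]
tool_rot: [0.615, 0.788, 0.0, -0.001]
ft_force: [1.1, -0.2, -1.9]
gripper_width: 0.0555
grip_force: 25.0
```

>>> {"op": "jog_arm", "data": {
  "plan": [
    [[0,0,0.08],[0,0,0],0],
    [[0,0,0.12],[0,0,0],0],
    [[0,0,0.12],[0,0,0],0]
  ]
}}

```text
t: 28.28
tool_pos: [0.594, -0.0913, 0.0916]
tool_rot: [0.615, 0.788, -0.0, -0.0]
ft_force: [-3.3, -0.9, 6.9]
gripper_width: 0.0554
grip_force: 25.0
```

In contact with the floor. Releasing and moving up.

>>> {"op": "jog_arm", "data": {
  "plan": [
    [[0,0,0],[0,0,0],0.8],
    [[0,0,0],[0,0,0],1],
    [[0,0,0],[0,0,0],1],
    [[0,0,0],[0,0,0],1],
    [[0,0,-3],[0,0,0],1],
    [[0,0,-7],[0,0,0],1],
    [[0,0,-12],[0,0,0],1],
    [[-10,0,-15],[0,0,0],1],
    [[-15,0,-15],[0,0,0],1],
    [[-18,0,-15],[0,0,0],1],
    [[-18,0,-15],[0,0,0],1]
  ]
}}

```text
t: 29.65
tool_pos: [0.6378, -0.2695, 0.24]
tool_rot: [0.617, 0.787, -0.0, -0.0]
ft_force: [-0.9, 0.0, 0.6]
gripper_width: 0.0921
grip_force: 0.0
```

```bash
python3 - <<'E'
from h import *
c=read_camera("top");W=cloud(c);z=W[...,2]
p=W[np.isfinite(z)&(z>.112)&(z<.135)];q=(p-C)*1000;q=np.stack([q@EX,q@EY,q[:,2]],1)
for lo,hi in((37,110),(-32,37),(-110,-38)):
    s=q[(q[:,1]>lo)&(q[:,1]<hi)&(abs(q[:,0])<40)];print(cv2.minEnclosingCircle(s[:,:2].astype(np.float32)),np.median(s[:,2]),s[:,2].std())
a=c["pixels"][120:300,120:400,::-1];cv2.imwrite("pics/f.png",cv2.resize(a,None,fx=2.5,fy=2.5))
rel()
E
```

```text
((0.49536392092704773, 73.03599548339844), 28.041229248046875) 126.49020081877453 2.1448672292729785
((1.023694634437561, 5.595215797424316), 28.072647094726562) 126.49330721761409 2.176219136357121
((-1.1555482149124146, -71.33683013916016), 28.07012939453125) 126.26094722432296 2.218151420925076
t 29.7 q [-0.4   0.44  1.45  0.    1.26 -0.64] p [ 0.6372 -0.2672  0.2396] f [-0.1  0.6  0.5]
```

View pics/f.png

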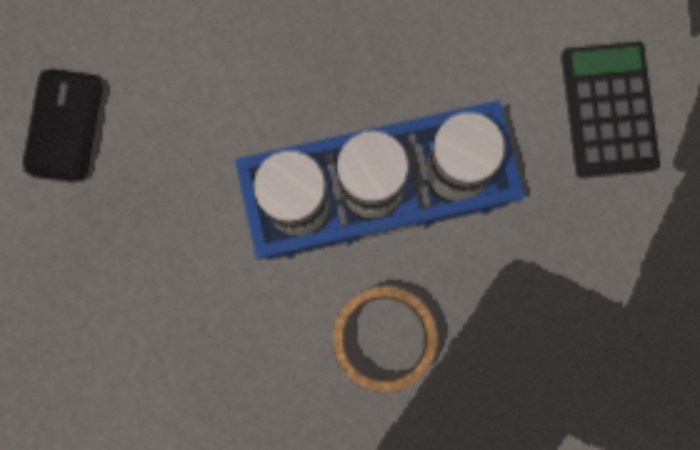

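The top crop shows all three lids in their cells at (290,187), (372,167) and (469,147), all at the same height. The tape, calculator and mouse have not moved. I'll hand the job in.

```bash
python3 -c "
from rig import job
print(job.finish_job())"
```

```text
the job is handed in; nothing more can be done
None
```

I pushed both partitions in, lowered one loose canister upright into each end cell, left the middle canister and the bystanders in place, and handed the job in at about 30 s; no verdict came back.

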